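Load the crumb mill and hold its dial on the third notch

ROBOT

A 6-joint arm with a two-finger parallel gripper is mounted at the origin on a cart in front of the work surface, level with it; the furniture and walls round the work are solid. World frame = base frame: x ahead of the robot, y to its left, z up, the work surface at z = 0. Lengths are in mm, angles in rad, forces in N, time in s.
With the tool pointing down it reaches from about 400 to 925 mm from the base axis. Payload 12.5 kg.
Tool frame: the origin (TCP) lies at the very end of the fingers, on their centre line; the grasp point (between the pads) lies 19 mm behind it; z points along the fingers, y is the line along which they close (so a half turn about z gives the same grasp; the last joint's range is limited). The gripper opens to 95 mm and grips with 3 to 60 N. Pads are 20 mm wide; open, the fingers measure 119 mm over their backs; the gripper's body (75 mm by 180 mm) begins 59 mm behind the grasp point.
Start: joints at [-1.367, 0.491, 1.559, -0, 1.092, -0.106], TCP at [190.566, -595.258, 214.661] pointing down, gripper open.
Joint ranges: [-3.1, 3.1], [-0.84, 2.19], [0.05, 2.79], [-1.13, 4.28], [0.06, 2.93], [-2.69, 2.69]. Speed limits (rad/s): [2.22, 2.22, 2.79, 3.14, 3.14, 3.14].

INTERFACE

Orientations are given as [roll, pitch, yaw] about the fixed x, y, z axes, in that order (R = Rz(yaw) Ry(pitch) Rx(roll)).
In Python, from cell import * gives the robot as it stands.
- The arm moves only by the tool jog_arm, never from a script. Its argument "targets" is a list of rows, each an object with "turn": the turn, a rotation vector about the world's x, y, z in degrees, a list of three; "slide": the shift along the world's x, y, z in mm, a list of three; "claw": the opening in per cent of the stroke, from 0 (shut) to 100 (fully open). In form: [{"turn": [wx, wy, wz], "slide": [x, y, z], "claw": claw}, ...]. A call has 1 to 5 rows; each row shifts and turns the commanded pose from where the row before left it; what a row does not reach is not made up. A row lasts 1/8 s, in which the tool goes at most 62.5 mm and 10.7 degrees, less where a joint would pass 70% of its speed; a pose out of reach is approached as far as the arm can. A call with a gripper value outside its range is refused whole. The fingers move at their own pace and stop on an object; the grip force is fixed at half the most. Time passes only in rows, so rows that do not move let the fingers close. It gives the time, the measured TCP pose, the force, the opening and the grip force at its end, in the units of the state.
- state(): the state, without advancing time (a new reading comes with each control period).
- read_camera(name): name is "scene" or "top" or "wrist"; returns a dict with "frame" (400x640x3 uint8, blue, green, red), "mtx" (3x3 intrinsics, pixels), "k1" (the pictures are not rectified: a ray, as slopes to the right and down, at radius r is drawn at 1 + k1 r^2 times it, then the intrinsics apply), "R" (3x3) and "t" (3): a world point X has camera coordinates R X + t. Camera axes: x right, y down, z forward; pixel columns grow to the right and rows downward; lengths in mm; the calibration is good to about 2 mm. A picture is of the moment at which its call begins. There is no depth.
- job_done(): hands the job in; it is judged then, once.
Trained networks look in the newest picture that a camera, given by its name, has taken for a name from the list of things; names that differ only in an ending like _2 or _b are one class to them, and where a whole thing is asked for, a point or a joint stands for the part that bears it (a point fixed in the world has none). Each returns a list of dicts, best first, with "conf" (0 to 1); they miss things now and then, are a little off and sometimes report something else, mostly with a low value. They report only what shows in the picture. A call takes as long as a camera call.
- look_for(query, camera): "xy" ([column, row] in pixels, amid what is visible of it).
The state is a dict: "t": time; "joints": joint angles; "qvel": joint speeds; "tau": joint torques, N m; "eef_pos": TCP position; "tcp_rot": TCP orientation; "ft_force": force on the tool from outside, world axes, zero at the start; "moment": the same for the moment, N m; "opening": opening from 0.0 (shut) to 1.0 (fully open); "grip_force": force on a finger pad.
Only numpy, scipy, OpenCV 4.12 (cv2) and the standard library are available. Lean on these libraries where they do the work, as an engineer would, in place of code of your own. Each camera call takes 0.05 s, during which the arm holds its last target. There are 200 camera calls.

TASK

Make breadcrumbs: tip all six dry bread ends from the scoop into the hopper of the crumb mill, and set the empty scoop back down on the counter, flat on its bottom. Then press the lever of the mill's spring-return dial down past the first two notches to the third and keep it there with the fingers, never running on into the fourth (clean-out) notch; the job finishes while you are still holding the dial on the third notch. Leave the jars, the bottle and the sign where they are.

Things in the scene. Friction and masses are not known exactly. Their poses are not given: they have to be found in the camera images.
- mill: white bench crumb mill, fixed, 170 deep, 290 wide (mm). Origin: centre of its underside; x away from its front (the robot's side), y to its left as the robot sees it, z up. Right half: column with a square steel hopper, rim 165 above the counter. Left half: motor housing 110 tall, left side at y = 134, with the dial on its front. It stands within some 10 cm, turned up to 0.15 rad.
- hopper_mouth (a point): centre of the hopper's open mouth, level with the rim; in the mill's frame at (0, -80, 165) mm, axes as the mill's. Mouth 160 x 160 mm inside, walls narrowing to 90 x 90 mm at a floor 80 mm below the rim; rim 7 mm thick.
- dial (a joint): rad: 0 at rest (lever 45 deg up, to the left), grows as the lever is pressed down. Notches 0.35, 0.70, 1.05 (third: lever 15 deg below level), 1.40 (fourth; stop 1.42), marked by 1 to 4 white dots right of it for the white pointer facing away from the lever. Always springs back: 3 to 4 N on the pad at the start, 5 to 10 N near the third, rising some 2 N before each notch; none holds it.
- dial_axis (a point): point on the dial's axis, in the mill's frame at (-95, 85, 75) mm, at the depth of the middle of the lever; the axis runs along the mill's x. The hub is 44 mm wide.
- dial_pad (a point): middle of the top face of the lever's black thumb pad: 28 mm along the axis, 32 along the lever, 10 thick. Moves with the dial round dial_axis, 85 mm out along the lever and 6 above its middle line; at rest 56 mm left of the axis (mill's +y) and 64 above. Nothing stands over it; it lies in front of the housing and mostly beyond its left edge.
- scoop: aluminium counter scoop, loose, flat bottom, 0.13 to 0.21 kg: 170 mm long (x), 100 wide (y), open at its nose (+x end), sides 56 high falling to 14 at the nose, 3 thick. Origin: centre of its underside. Starts level on the counter left of the mill, nose pointing right (-y, give or take 0.35 rad).
- scoop_grip (a point): middle of the scoop's wooden top handle, in the scoop's frame at (-34, 0, 98) mm: a level bar along the scoop's x, 18 mm wide (y), 22 mm high; free length for fingers from 45 mm behind to 40 mm in front of this point. The bread below it stays under 30 mm.
- scoop_nose (a point): middle of the floor's edge at the open nose, in the scoop's frame at (85, 0, 3) mm.
- bread_1: dry baguette heel, round, about 31 mm wide and 23 mm high with a domed crust; 10 to 20 g; lies loose in the scoop at the start. Origin: centre of its underside. Slides on the scoop when this is tipped more than about 25 to 37 degrees.
- bread_2: dry chunk of loaf, about 30x26x21 mm; 10 to 20 g; lies loose in the scoop at the start. Origin: centre of its underside. Slides on the scoop when this is tipped more than about 25 to 37 degrees.
- bread_3: dry chunk of loaf, about 30x26x21 mm; 10 to 20 g; lies loose in the scoop at the start. Origin: centre of its underside. Slides on the scoop when this is tipped more than about 25 to 37 degrees.
- bread_4: dry baguette heel, round, about 31 mm wide and 23 mm high with a domed crust; 10 to 20 g; lies loose in the scoop at the start. Origin: centre of its underside. Slides on the scoop when this is tipped more than about 25 to 37 degrees.
- bread_5: dry baguette heel, round, about 31 mm wide and 23 mm high with a domed crust; 10 to 20 g; lies loose in the scoop at the start. Origin: centre of its underside. Slides on the scoop when this is tipped more than about 25 to 37 degrees.
- bread_6: dry chunk of loaf, about 30x26x21 mm; 10 to 20 g; lies loose in the scoop at the start. Origin: centre of its underside. Slides on the scoop when this is tipped more than about 25 to 37 degrees.
- honey_jar: honey jar with a red lid, 58 mm wide and 86 mm tall, a bystander on the counter. Origin: centre of its underside.
- jam_jar: jam jar with a yellow lid, 66 mm wide and 100 mm tall, a bystander on the counter. Origin: centre of its underside.
- price_stand: small white sign stand, 45x88x68 mm, a bystander on the counter. Origin: centre of its underside.
- juice_bottle: small green juice bottle, 41 mm wide and 125 mm tall, a bystander on the counter. Origin: centre of its underside.

How it is judged (in metres and radians):
On the way, in this order (a step that is already met when the one before it is completed fails the run):
1. all six bread ends lie in the hopper, the dial still at rest (horizontal distance between each of bread_1, bread_2, bread_3, bread_4, bread_5, bread_6 and hopper_mouth below 0.085 m and z of bread_1 in the frame of hopper_mouth between -0.095 and -0.005 m and z of bread_2 in the frame of hopper_mouth between -0.095 and -0.005 m and z of bread_3 in the frame of hopper_mouth between -0.095 and -0.005 m and z of bread_4 in the frame of hopper_mouth between -0.095 and -0.005 m and z of bread_5 in the frame of hopper_mouth between -0.095 and -0.005 m and z of bread_6 in the frame of hopper_mouth between -0.095 and -0.005 m and value of joint dial below 0.12 rad), for 0.2 s.
2. the scoop stands flat on the counter, let go, the dial still at rest (height (world z) of scoop between -0.006 and 0.006 m and angle between scoop's own z axis and vertical below 0.08 rad and linear speed of scoop below 0.03 m/s and contact force between the fingers and scoop below 0.1 N and value of joint dial below 0.12 rad), for 0.2 s.
At the end, for the whole second after the job is handed in: All six bread ends lie inside the hopper below its rim; the scoop stands flat on its bottom (within 0.08 rad) and at rest on the counter, not touched by the fingers; the fingers press on the dial with more than 1.5 N and hold it still on the third notch (0.93 to 1.17 rad), nothing else holding it (horizontal distance between each of bread_1, bread_2, bread_3, bread_4, bread_5, bread_6 and hopper_mouth below 0.085 m and z of bread_1 in the frame of hopper_mouth between -0.095 and -0.005 m and z of bread_2 in the frame of hopper_mouth between -0.095 and -0.005 m and z of bread_3 in the frame of hopper_mouth between -0.095 and -0.005 m and z of bread_4 in the frame of hopper_mouth between -0.095 and -0.005 m and z of bread_5 in the frame of hopper_mouth between -0.095 and -0.005 m and z of bread_6 in the frame of hopper_mouth between -0.095 and -0.005 m and height (world z) of scoop between -0.006 and 0.006 m and angle between scoop's own z axis and vertical below 0.08 rad and linear speed of scoop below 0.03 m/s and contact force between the fingers and scoop below 0.1 N and value of joint dial between 0.93 and 1.17 rad and velocity of joint dial between -0.15 and 0.15 rad/s and contact force between the fingers and dial above 1.5 N and contact force between scoop and dial below 0.1 N); the arm keeps its last pose, push and grip.
It fails at once if the dial runs on into the fourth notch (beyond 1.28 rad) (value of joint dial above 1.28 rad).
It fails at once if the honey jar is moved by more than 25 mm or tipped (distance of honey_jar from where it was at the start of the episode above 0.025 m or angle between honey_jar's own z axis and vertical above 0.4 rad).
It fails at once if the jam jar is moved by more than 25 mm or tipped (distance of jam_jar from where it was at the start of the episode above 0.025 m or angle between jam_jar's own z axis and vertical above 0.4 rad).
It fails at once if the price stand is moved by more than 25 mm or tipped (distance of price_stand from where it was at the start of the episode above 0.025 m or angle between price_stand's own z axis and vertical above 0.4 rad).
It fails at once if the juice bottle is moved by more than 25 mm or tipped (distance of juice_bottle from where it was at the start of the episode above 0.025 m or angle between juice_bottle's own z axis and vertical above 0.4 rad).
It also fails if it takes over 67 s, if anything falls off the work surface, if the arm or the gripper's body presses on something with over 40 N, if the wrist force passes 120 N, or if a joint passes its speed limit or range.

## Working session

There is one attempt and no reset: what is moved stays moved. The work goes in short steps, Python scripts to look and compute and a tool call to move; the robot and the scene stay as the last step left them, time stands still between calls to the robot, and variables do not carry over. Pictures are saved under pics/ and viewed, at most 13 in all, crops included, and the job is handed in when it is done.

Besides the shell and the picture viewer there is one more tool, called after "Call:" by a JSON object that holds its "fn" and its "kwargs". jog_arm: Moves the arm, as the interface text tells. Its arguments: {"type":"object","properties":{"targets":{"type":"array","items":{"type":"object","properties":{"turn":{"type":"array","items":{"type":"number"}},"slide":{"type":"array","items":{"type":"number"}},"claw":{"type":"number"}}}}},"required":["targets"]}

```bash
ls; mkdir -p pics
cat > h.py <<'E'
from cell import *
import numpy as np, cv2
from scipy.spatial.transform import Rotation as Ro
def ray(c,uv):
    K=np.array(c["mtx"]);uv=np.array(uv,float)
    p=np.array([(uv[0]-K[0,2])/K[0,0],(uv[1]-K[1,2])/K[1,1]]);q=p.copy()
    for _ in range(30): q=p/(1+c["k1"]*(q@q))
    R=np.array(c["R"]);t=np.array(c["t"]).ravel()
    d=R.T@np.array([q[0],q[1],1]);return -R.T@t,d/np.linalg.norm(d)
def atz(c,uv,z):
    o,d=ray(c,uv);return o+d*(z-o[2])/d[2]
def proj(c,X):
    R=np.array(c["R"]);t=np.array(c["t"]).ravel();x=(R@np.array(X).reshape(-1,3).T).T+t
    q=x[:,:2]/x[:,2:];q=q*(1+c["k1"]*(q**2).sum(1))[:,None];K=np.array(c["mtx"])
    return q*[K[0,0],K[1,1]]+[K[0,2],K[1,2]]
def tri(c1,u1,c2,u2):
    o1,d1=ray(c1,u1);o2,d2=ray(c2,u2)
    s=np.linalg.lstsq(np.array([d1,-d2]).T,o2-o1,rcond=None)[0]
    a,b=o1+s[0]*d1,o2+s[1]*d2;return (a+b)/2,np.linalg.norm(a-b)
E
python3 - <<'E'
from h import *
np.set_printoptions(precision=1,suppress=True)
C={}
for n in("top","scene"):
    c=C[n]=read_camera(n);cv2.imwrite(f"pics/{n}0.png",c["frame"]);print(n,ray(c,[320,200]))
for q in ["mill","hopper_mouth","dial","dial_pad","scoop","scoop_grip","scoop_nose","honey_jar","jam_jar","price_stand","juice_bottle","bread_1"]:
    for n in C:
        print(q,n,[(np.round(r["xy"]),round(r["conf"],2)) for r in look_for(q,n)][:3 if q!="bread_1" else 8])
print(state()["tcp_rot"],state()["t"])
E
```

```text
pics
top (array([ 256.5, -105.5, 1849.3]), array([ 0.2,  0. , -1. ]))
scene (array([ 10.2, 746.1, 644. ]), array([ 0.5, -0.7, -0.5]))
mill top [(array([371., 200.]), 0.6), (array([234., 231.]), 0.4)]
mill scene [(array([345., 189.]), 0.89)]
hopper_mouth top [(array([373., 199.]), 0.94)]
hopper_mouth scene [(array([342., 187.]), 0.74)]
dial top [(array([334., 223.]), 0.56)]
dial scene [(array([351., 208.]), 0.69), (array([270., 290.]), 0.56)]
dial_pad top [(array([335., 220.]), 0.64)]
dial_pad scene [(array([348., 206.]), 0.68)]
scoop top [(array([238., 221.]), 0.81)]
scoop scene [(array([268., 289.]), 0.9)]
scoop_grip top [(array([242., 222.]), 0.77)]
scoop_grip scene [(array([270., 292.]), 0.91)]
scoop_nose top [(array([240., 220.]), 0.67)]
scoop_nose scene [(array([270., 292.]), 0.62)]
honey_jar top [(array([275., 187.]), 0.74), (array([372., 198.]), 0.66), (array([241., 180.]), 0.5)]
honey_jar scene [(array([267., 238.]), 0.79)]
jam_jar top [(array([241., 181.]), 0.75), (array([371., 199.]), 0.37)]
jam_jar scene [(array([236., 250.]), 0.75), (array([341., 188.]), 0.64)]
price_stand top [(array([440., 210.]), 0.87), (array([239., 220.]), 0.6)]
price_stand scene [(array([386., 174.]), 0.67)]
juice_bottle top [(array([217., 182.]), 0.73)]
juice_bottle scene [(array([270., 290.]), 0.75), (array([206., 269.]), 0.72)]
bread_1 top [(array([227., 231.]), 0.58), (array([234., 231.]), 0.56), (array([242., 217.]), 0.44), (array([245., 224.]), 0.4)]
bread_1 scene [(array([266., 290.]), 0.54), (array([267., 282.]), 0.42), (array([273., 291.]), 0.4)]
[3.1 0.  0.3] 1.3
```

View pics/top0.png

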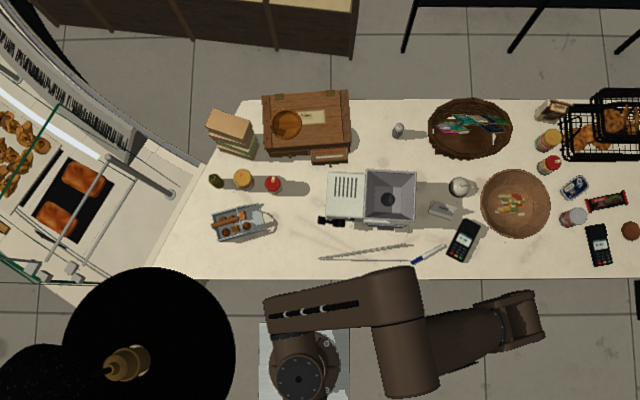

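View pics/scene0.png

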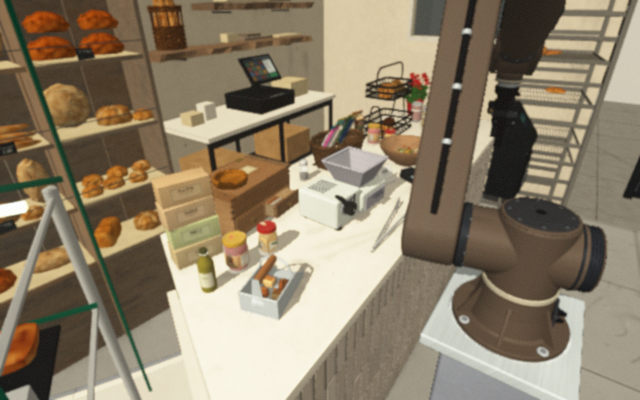

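The top view shows the scoop at about (240,222), with its nose to the right and slightly up. The mill is at (372,198), with its hopper rim corners near (366,171), (415,171), (415,222) and (366,221). The jars are at (243,180) and (273,184), the bottle at (216,181) and the sign at (443,208).

Run:
```python
from h import *
np.set_printoptions(precision=1,suppress=True)
c=read_camera("top");s=read_camera("scene")
for n,z,uv in [("grip",109,(240,221)),("rim1",165,(366,171)),("rim2",165,(415,171)),("rim3",165,(415,222)),("rim4",165,(366,221)),("hous",110,(327,219)),("hous2",110,(330,174)),("pad",139,(325,221)),("honey",86,(273,184)),("jam",100,(243,180)),("bot",125,(216,181)),("sign",40,(443,208)),("wood box near",30,(300,160))]:
    print(n,atz(c,uv,z))
print("tri grip",tri(c,(242,222),s,(270,290)),"hop",tri(c,(373,199),s,(342,187)),"pad",tri(c,(335,220),s,(348,206)))
def enl(im,x,y,w,h,k): return cv2.resize(im[y:y+h,x:x+w],None,fx=k,fy=k,interpolation=cv2.INTER_CUBIC)
a=enl(c["frame"],200,165,85,80,4.5); b=enl(c["frame"],310,160,115,80,4.5)
d=enl(s["frame"],180,140,220,180,3.6)
h=max(a.shape[0],b.shape[0]);
cv2.imwrite("pics/a.png",d)
print(proj(c,[[700,0,0],[700,100,0]]))
cv2.imwrite("pics/b.png",cv2.resize(c["frame"][160:250,200:430],None,fx=3.4,fy=3.4,interpolation=cv2.INTER_CUBIC))
```

```text
grip [496.3 217.2 109. ]
rim1 [ 658.6 -215.   165. ]
rim2 [ 658.3 -380.3  165. ]
rim3 [ 484.9 -375.3  165. ]
rim4 [ 488.4 -212.9  165. ]
hous [503.  -82.9 110. ]
hous2 [661.3 -93.2 110. ]
pad [492.1 -76.5 139. ]
honey [631.2 108.2  86. ]
jam [642.9 212.7 100. ]
bot [634.2 302.5 125. ]
sign [ 552.2 -497.    40. ]
wood box near [732.9  17.4  30. ]
tri grip (array([513.7, 234.5,  -3.8]), np.float64(13.36675182804247)) hop (array([ 586.5, -240.7,   74. ]), np.float64(16.294909879781216)) pad (array([ 499.8, -111.7,   87.4]), np.float64(6.45599888471946))
[[305.1 170.6]
 [278.3 170.7]]
```

View pics/b.png

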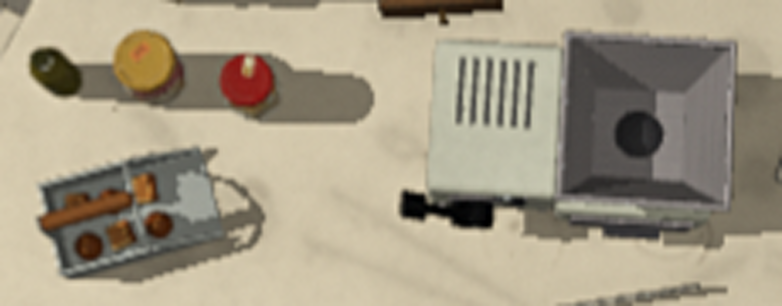

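The scoop's handle runs from crop (42,220) to (130,198), so its yaw is about -76°. The dial lever is at crop (400–490, 205). I'm swinging over to look at it from above.

Call:
{"fn": "jog_arm", "kwargs": {"targets": [{"turn":[0,0,0],"slide":[42,40,22],"claw":100},{"turn":[0,0,0],"slide":[42,40,22],"claw":100},{"turn":[0,0,0],"slide":[42,40,22],"claw":100},{"turn":[0,0,0],"slide":[42,40,22],"claw":100},{"turn":[0,0,0],"slide":[42,40,22],"claw":100}]}}

```text
t: 2.02
eef_pos: [401.7, -393.8, 325.6]
tcp_rot: [3.141, -0.0, 0.31]
ft_force: [0.4, -0.5, -0.4]
opening: 0.998
grip_force: 0.0
```

Call:
{"fn": "jog_arm", "kwargs": {"targets": [{"turn":[0,0,8.7],"slide":[18,58,0],"claw":100},{"turn":[0,0,8.7],"slide":[18,58,0],"claw":100},{"turn":[0,0,8.7],"slide":[18,58,0],"claw":100},{"turn":[0,0,8.7],"slide":[18,58,0],"claw":100},{"turn":[0,0,8.7],"slide":[18,58,0],"claw":100}]}}

```text
t: 2.65
eef_pos: [490.9, -103.3, 324.9]
tcp_rot: [3.141, -0.0, 1.074]
ft_force: [0.5, -0.7, 0.1]
opening: 1.002
grip_force: 0.0
```

Call:
{"fn": "jog_arm", "kwargs": {"targets": [{"turn":[0,0,8.7],"slide":[0,58,0],"claw":100},{"turn":[0,0,8.7],"slide":[0,58,0],"claw":100},{"turn":[0,0,8.7],"slide":[0,58,0],"claw":100},{"turn":[0,0,8.7],"slide":[0,58,0],"claw":100},{"turn":[0,0,8.7],"slide":[0,58,0],"claw":100}]}}

```text
t: 3.28
eef_pos: [490.3, 186.7, 324.9]
tcp_rot: [3.141, 0.0, 1.833]
ft_force: [0.9, 0.0, 0.8]
opening: 1.0
grip_force: 0.0
```

Run:
```python
from h import *
np.set_printoptions(precision=1,suppress=True)
c=read_camera("wrist");cv2.imwrite("pics/w1.png",c["frame"])
o,d=ray(c,[320,200]);print(o,d)
for q in ["scoop_grip","scoop_nose","scoop","bread_1"]: print(q,[(np.round(r["xy"]),round(r["conf"],2)) for r in look_for(q,"wrist")][:6])
print(proj(c,[[490,265,109]]),state()["joints"])
```

```text
[472.1 252.9 495.6] [ 0.1 -0.2 -1. ]
scoop_grip [(array([337., 137.]), 0.66), (array([293., 315.]), 0.48)]
scoop_nose [(array([338., 139.]), 0.88)]
scoop [(array([337., 139.]), 0.97)]
bread_1 [(array([351., 104.]), 0.79), (array([353., 127.]), 0.74), (array([318., 152.]), 0.71), (array([320., 126.]), 0.68), (array([352., 154.]), 0.67), (array([321., 104.]), 0.63)]
[[333.9 120.9]] [ 0.2  0.2  1.6 -0.   1.3 -0. ]
```

View pics/w1.png

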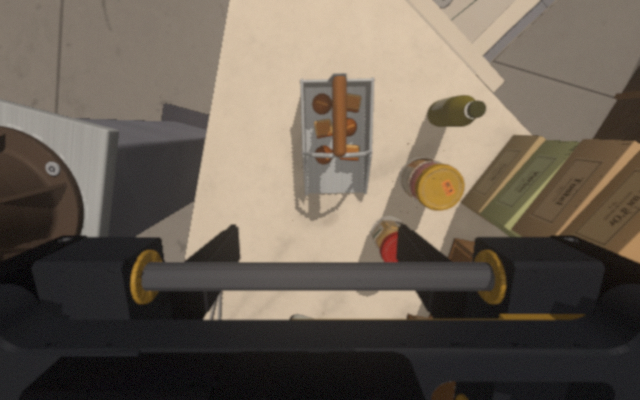

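The wrist view shows the handle from (338,74) to (341,156), the back rim corners at (302,80) and (373,80), and all six bread pieces in the scoop.

Run:
```python
from h import *
np.set_printoptions(precision=1,suppress=True)
c=read_camera("wrist")
b,f=atz(c,(338.5,74),109),atz(c,(341,155),109)
print(b,f,np.linalg.norm(f-b),np.degrees(np.arctan2(*(f-b)[1::-1])),(b+f)/2)
l,r=atz(c,(302,80),56),atz(c,(373,80),56);m=(l+r)/2
print(l,r,np.linalg.norm(r-l),m)
for yaw in (-74,-76,-78):
    R=Ro.from_euler("z",yaw,degrees=True).as_matrix()
    o=m-R@[-85,0,56]; print(yaw,"grip",o+R@[-34,0,98],proj(c,[o+R@p for p in([-34,0,109],[85,50,14],[85,-50,14])]).round())
```

```text
[481.3 316.5 109. ] [510.4 224.6 109. ] 96.45970686214633 -72.4476909541245 [495.8 270.5 109. ]
[436.2 305.5  56. ] [530.2 330.1  56. ] 97.23896032315305 [483.2 317.8  56. ]
-74 grip [497.3 268.8  98. ] [[341. 118.]
 [367. 194.]
 [306. 195.]]
-76 grip [495.5 268.3  98. ] [[339. 118.]
 [363. 195.]
 [303. 194.]]
-78 grip [493.8 267.9  98. ] [[338. 117.]
 [360. 196.]
 [299. 193.]]
```

Call:
{"fn": "jog_arm", "kwargs": {"targets": [{"turn":[0,0,0.5],"slide":[3,42,-20],"claw":100},{"turn":[0,0,0.5],"slide":[3,41,-30],"claw":100},{"turn":[0,0,0],"slide":[0,0,-60],"claw":100},{"turn":[0,0,0],"slide":[0,0,-60],"claw":100},{"turn":[0,0,0],"slide":[0,0,-45],"claw":100}]}}

```text
t: 4.2
eef_pos: [496.6, 266.1, 107.7]
tcp_rot: [-3.141, 0.0, 1.843]
ft_force: [0.5, -0.2, 0.5]
opening: 0.995
grip_force: 0.0
```

Call:
{"fn": "jog_arm", "kwargs": {"targets": [{"turn":[0,0,0],"slide":[0,0,-15],"claw":100},{"turn":[0,0,0],"slide":[0,0,-15],"claw":100},{"turn":[0,0,0],"slide":[0,0,0],"claw":50},{"turn":[0,0,0],"slide":[0,0,0],"claw":0},{"turn":[0,0,0],"slide":[0,0,0],"claw":0}]}}

```text
t: 4.82
eef_pos: [497.0, 267.9, 80.7]
tcp_rot: [3.14, -0.0, 1.846]
ft_force: [1.2, -0.5, -0.4]
opening: 0.737
grip_force: 0.0
```

Call:
{"fn": "jog_arm", "kwargs": {"targets": [{"turn":[0,0,0],"slide":[0,0,0],"claw":0},{"turn":[0,0,0],"slide":[0,0,0],"claw":0},{"turn":[0,0,0],"slide":[0,0,0],"claw":0},{"turn":[0,0,0],"slide":[0,0,0],"claw":0}]}}

```text
t: 5.32
eef_pos: [496.6, 267.7, 79.6]
tcp_rot: [3.142, 0.0, 1.846]
ft_force: [0.2, -0.2, -0.7]
opening: 0.321
grip_force: 0.0
```

Call:
{"fn": "jog_arm", "kwargs": {"targets": [{"turn":[0,0,0],"slide":[0,0,0],"claw":0},{"turn":[0,0,0],"slide":[0,0,0],"claw":0},{"turn":[0,0,0],"slide":[0,0,0],"claw":0},{"turn":[0,0,0],"slide":[0,0,0],"claw":0}]}}

```text
t: 5.82
eef_pos: [496.6, 267.7, 79.6]
tcp_rot: [3.142, 0.0, 1.846]
ft_force: [0.1, 0.8, 0.4]
opening: 0.188
grip_force: 30.0
```

Call:
{"fn": "jog_arm", "kwargs": {"targets": [{"turn":[0,0,0],"slide":[0,0,10],"claw":0},{"turn":[0,0,0],"slide":[0,0,30],"claw":0},{"turn":[0,0,0],"slide":[0,0,40],"claw":0},{"turn":[0,0,0],"slide":[0,0,40],"claw":0},{"turn":[0,0,0],"slide":[0,0,20],"claw":0}]}}

```text
t: 6.45
eef_pos: [496.8, 267.9, 222.4]
tcp_rot: [3.139, -0.0, 1.846]
ft_force: [-0.6, -0.6, -3.1]
opening: 0.187
grip_force: 30.0
```

Run:
```python
from h import *
np.set_printoptions(precision=2,suppress=True)
c=read_camera("wrist");s=read_camera("scene")
cv2.imwrite("pics/w2.png",np.hstack([c["frame"][60:340,200:460],cv2.resize(s["frame"][180:330,180:340],None,fx=1.87,fy=1.87)[:280]]))
st=state();print(st)
```

```text
{'t': 6.55, 'joints': array([0.38, 0.4 , 1.7 , 0.  , 1.04, 0.1 ]), 'qvel': array([-0.  ,  0.04,  0.05,  0.  , -0.05,  0.  ]), 'tau': array([  0.01, -56.56, -26.62,   0.06,   0.62,  -0.  ]), 'eef_pos': array([497.14, 267.99, 222.23]), 'tcp_rot': array([ 3.14, -0.  ,  1.85]), 'ft_force': array([-0.11, -0.15, -3.07]), 'moment': array([ 0.01, -0.14, -0.01]), 'grip_force': 29.988812506198883, 'opening': 0.1846780984741879}
```

View pics/w2.png

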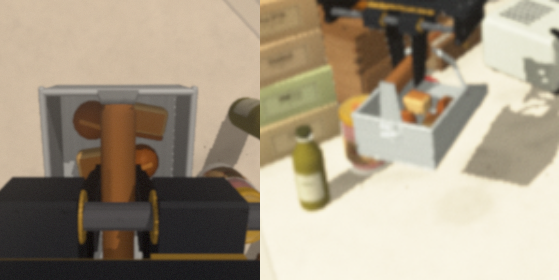

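The scoop is held level with the bread in it. I'm carrying it to the hopper with gentle speed changes.

Call:
{"fn": "jog_arm", "kwargs": {"targets": [{"turn":[0,0,-0.5],"slide":[3,-15,18],"claw":0},{"turn":[0,0,-1.5],"slide":[7,-30,18],"claw":0},{"turn":[0,0,-2],"slide":[8,-40,12],"claw":0},{"turn":[0,0,-2],"slide":[9,-45,0],"claw":0},{"turn":[0,0,-2],"slide":[9,-45,0],"claw":0}]}}

```text
t: 7.18
eef_pos: [532.4, 90.5, 267.7]
tcp_rot: [-3.141, 0.0, 1.705]
ft_force: [0.1, 0.9, -1.5]
opening: 0.187
grip_force: 30.0
```

Call:
{"fn": "jog_arm", "kwargs": {"targets": [{"turn":[0,0,-2],"slide":[9,-45,0],"claw":0},{"turn":[0,0,-2],"slide":[9,-45,0],"claw":0},{"turn":[0,0,-2],"slide":[8,-40,0],"claw":0},{"turn":[0,0,-1],"slide":[6,-35,0],"claw":0},{"turn":[0,0,-1],"slide":[4,-25,0],"claw":0}]}}

```text
t: 7.8
eef_pos: [568.1, -99.7, 267.4]
tcp_rot: [-3.14, -0.0, 1.564]
ft_force: [-0.2, 0.4, -2.9]
opening: 0.187
grip_force: 30.0
```

Call:
{"fn": "jog_arm", "kwargs": {"targets": [{"turn":[0,0,0],"slide":[2,-18,0],"claw":0},{"turn":[0,0,0],"slide":[2,-12,0],"claw":0},{"turn":[0,0,0],"slide":[0,-4,0],"claw":0}]}}

```text
t: 8.18
eef_pos: [572.5, -131.7, 267.6]
tcp_rot: [-3.141, -0.0, 1.566]
ft_force: [0.8, 0.0, -1.9]
opening: 0.19
grip_force: 30.0
```

Run:
```python
from h import *
np.set_printoptions(precision=2,suppress=True)
s=read_camera("scene");c=read_camera("top")
cv2.imwrite("pics/p3.png",np.hstack([cv2.resize(c["frame"][150:240,300:430],None,fx=3,fy=3),cv2.resize(s["frame"][110:245,270:420],None,fx=2,fy=2)]))
st=state();print(st["joints"],st["eef_pos"],st["tcp_rot"],st["ft_force"])
```

```text
[-0.34  0.39  1.58  0.    1.17 -0.33] [ 572.45 -131.16  267.64] [-3.14 -0.    1.57] [ 0.52  0.08 -2.92]
```

View pics/p3.png

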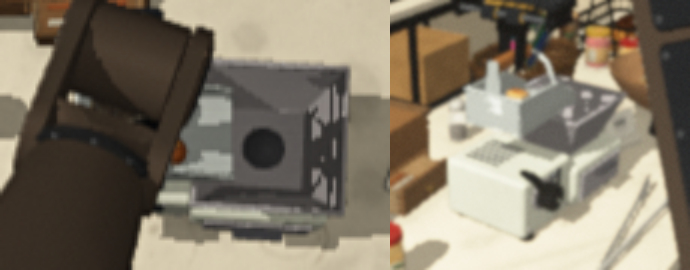

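The nose sits over the hopper's left part, at crop (235,133), with the mouth centred near (265,138). Now I tilt.

Call:
{"fn": "jog_arm", "kwargs": {"targets": [{"turn":[7,0,0],"slide":[0,-11,13],"claw":0},{"turn":[9,0,0],"slide":[0,-15,14],"claw":0},{"turn":[9,0,0],"slide":[0,-17,10],"claw":0},{"turn":[8,0,0],"slide":[0,-18,-2],"claw":0}]}}

```text
t: 8.78
eef_pos: [572.9, -192.5, 304.1]
tcp_rot: [3.141, -0.579, 1.568]
ft_force: [0.5, 1.0, -3.1]
opening: 0.186
grip_force: 30.0
```

Call:
{"fn": "jog_arm", "kwargs": {"targets": [{"turn":[7,0,0],"slide":[0,-16,-12],"claw":0},{"turn":[7,0,0],"slide":[0,-16,-2],"claw":0},{"turn":[4,0,0],"slide":[0,-8,0],"claw":0},{"turn":[0,0,0],"slide":[0,0,0],"claw":0},{"turn":[0,0,0],"slide":[0,0,0],"claw":0}]}}

```text
t: 9.4
eef_pos: [572.8, -231.5, 289.1]
tcp_rot: [-3.137, -0.888, 1.566]
ft_force: [-0.7, 0.7, -1.4]
opening: 0.187
grip_force: 30.0
```

Run:
```python
from h import *
np.set_printoptions(precision=2,suppress=True)
s=read_camera("scene");c=read_camera("wrist")
cv2.imwrite("pics/p4.png",np.hstack([cv2.resize(c["frame"],(400,250)),cv2.resize(s["frame"][80:245,270:420],None,fx=1.515,fy=1.516)[:250]]))
st=state();print(st["joints"],st["eef_pos"],st["tcp_rot"],st["ft_force"])
print([(np.round(r["xy"]),round(r["conf"],2)) for r in look_for("bread_1","scene")],[(np.round(r["xy"]),round(r["conf"],2)) for r in look_for("bread_1","wrist")])
```

```text
[-0.75  0.66  1.31  0.63  1.81 -0.8 ] [ 572.79 -231.24  289.55] [-3.14 -0.89  1.57] [ 0.91 -0.01 -0.77]
[] []
```

View pics/p4.png

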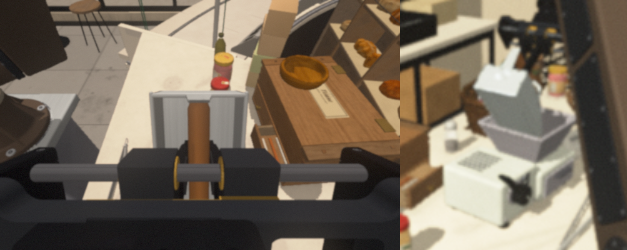

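The scoop is tipped about 51° and no bread shows in it. I'll tip a little further to be sure.

Call:
{"fn": "jog_arm", "kwargs": {"targets": [{"turn":[6,0,0],"slide":[0,-15,2],"claw":0},{"turn":[6,0,0],"slide":[0,-14,4],"claw":0},{"turn":[0,0,0],"slide":[0,0,0],"claw":0},{"turn":[0,0,0],"slide":[0,0,0],"claw":0},{"turn":[-6,0,0],"slide":[0,15,10],"claw":0}]}}

```text
t: 10.22
eef_pos: [572.4, -246.4, 303.1]
tcp_rot: [-3.131, -0.993, 1.559]
ft_force: [0.6, -0.1, -1.4]
opening: 0.188
grip_force: 30.0
```

Call:
{"fn": "jog_arm", "kwargs": {"targets": [{"turn":[-8,0,0],"slide":[0,18,12],"claw":0},{"turn":[-9,0,0],"slide":[0,22,12],"claw":0},{"turn":[-10,0,0],"slide":[0,25,0],"claw":0},{"turn":[-10,0,0],"slide":[0,30,0],"claw":0},{"turn":[-10,0,0],"slide":[0,40,0],"claw":0}]}}

```text
t: 10.85
eef_pos: [572.3, -110.1, 330.5]
tcp_rot: [3.138, -0.167, 1.568]
ft_force: [0.3, -0.1, -2.1]
opening: 0.188
grip_force: 30.0
```

Call:
{"fn": "jog_arm", "kwargs": {"targets": [{"turn":[-10,0,0],"slide":[0,45,0],"claw":0},{"turn":[0,0,0],"slide":[-5,50,0],"claw":0},{"turn":[0,0,0],"slide":[-10,55,0],"claw":0},{"turn":[0,0,0],"slide":[-15,55,0],"claw":0},{"turn":[0,0,2],"slide":[-15,55,0],"claw":0}]}}

```text
t: 11.48
eef_pos: [526.1, 151.1, 329.9]
tcp_rot: [3.139, -0.0, 1.604]
ft_force: [0.8, -0.1, -0.6]
opening: 0.19
grip_force: 30.0
```

Run:
```python
from h import *
np.set_printoptions(precision=2,suppress=True)
s=read_camera("scene");c=read_camera("top");w=read_camera("wrist")
cv2.imwrite("pics/p5.png",np.hstack([cv2.resize(c["frame"][150:240,305:425],None,fx=3,fy=3),cv2.resize(s["frame"][140:290,200:400],None,fx=1.8,fy=1.8)]))
st=state();print(st["joints"],st["eef_pos"],st["tcp_rot"],st["ft_force"])
for n in("top","scene","wrist"): print([(np.round(r["xy"]),round(r["conf"],2)) for r in look_for("bread_1",n)])
```

```text
[ 0.16  0.28  1.58 -0.    1.28  0.12] [526.1  151.52 329.9 ] [ 3.14 -0.    1.61] [-0.24 -0.37 -2.01]
[(array([385., 206.]), 0.6), (array([392., 209.]), 0.55), (array([398., 196.]), 0.41), (array([386., 195.]), 0.39)]
[]
[]
```

View pics/p5.png

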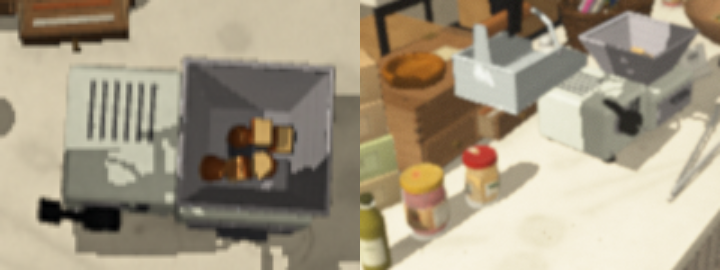

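Top crop: six pieces lie in the hopper, at about (240,137), (262,130), (285,140), (212,167), (238,163) and (262,165). The scoop is empty and the dial is at rest, so I'm setting the scoop down.

Call:
{"fn": "jog_arm", "kwargs": {"targets": [{"turn":[0,0,2],"slide":[-10,40,-40],"claw":0},{"turn":[0,0,2],"slide":[-10,35,-45],"claw":0},{"turn":[0,0,0],"slide":[-9,24,-50],"claw":0},{"turn":[0,0,0],"slide":[0,0,-45],"claw":0},{"turn":[0,0,0],"slide":[0,0,-35],"claw":0}]}}

```text
t: 12.4
eef_pos: [498.7, 246.8, 112.1]
tcp_rot: [-3.141, 0.0, 1.67]
ft_force: [0.6, 0.4, -2.5]
opening: 0.189
grip_force: 30.0
```

Call:
{"fn": "jog_arm", "kwargs": {"targets": [{"turn":[0,0,0],"slide":[0,0,-15],"claw":0},{"turn":[0,0,0],"slide":[0,0,-8],"claw":0},{"turn":[0,0,0],"slide":[0,0,-6],"claw":0},{"turn":[0,0,0],"slide":[0,0,0],"claw":0}]}}

```text
t: 12.9
eef_pos: [498.8, 247.7, 85.1]
tcp_rot: [3.141, -0.0, 1.671]
ft_force: [0.2, 0.4, -1.0]
opening: 0.188
grip_force: 30.0
```

Run:
```python
from h import *
np.set_printoptions(precision=3,suppress=True)
c=read_camera("top");st=state();print(st["eef_pos"],st["ft_force"])
from scipy.optimize import least_squares
# mill pose from rim outer corners (z=165) and housing top left corners (z=110,y=134)
px=np.array([(366,169),(416.7,172.3),(414.3,221.7),(364.3,219.3),(305+68/3,150+66/3)])
P=np.array([(87,7,165),(87,-167,165),(-87,-167,165),(-87,7,165),(85,134,110)],float)
def T(v,p): return p@Ro.from_euler("z",v[2]).as_matrix().T+[v[0],v[1],0]
r=least_squares(lambda v:(proj(c,T(v,P))-px).ravel(),[573,-215,-.05],loss="soft_l1",x_scale=[10,10,.1]);v=r.x
print(v,r.fun.reshape(-1,2)[:5] if len(r.fun)>=10 else r.fun)
m=T(v,np.array([[0,-80,165.]]))[0];print("mouth",m)
for q in [(240,137),(262,130),(285,140),(212,167),(238,163),(262,165)]:
    b=atz(c,(305+q[0]/3,150+q[1]/3),115);print(np.hypot(*(b-m)[:2]).round(),end=" ")
for d in (0,.35,.7,1.05):
    a=np.pi/4-d;print(d,T(v,np.array([[-95,85+85*np.cos(a)-6*np.sin(a),75+85*np.sin(a)+6*np.cos(a)]])))
print("pad px",proj(c,T(v,np.array([[-95,141,139.]]))),"axis",proj(c,T(v,np.array([[-95,85,75.]]))))
```

```text
[498.916 247.802  85.327] [-0.238 -0.903 -2.058]
[ 578.577 -215.487   -0.05 ] [[-0.68  -0.08 ]
 [ 0.188 -0.964]
 [ 1.521  0.748]
 [-0.956  0.624]
 [ 0.244 -0.467]]
mouth [ 574.605 -295.389  165.   ]
15.0 21.0 39.0 52.0 27.0 27.0 0 [[490.688 -70.083 139.347]]
0.35 [[491.615 -51.428 116.291]]
0.7 [[492.094 -41.801  88.228]]
1.05 [[492.066 -42.368  58.562]]
pad px [[323.057 221.414]] axis [[339.443 224.682]]
```

Call:
{"fn": "jog_arm", "kwargs": {"targets": [{"turn":[0,0,0],"slide":[0,0,-3],"claw":0},{"turn":[0,0,0],"slide":[0,0,-3],"claw":0},{"turn":[0,0,0],"slide":[0,0,0],"claw":0}]}}

```text
t: 13.32
eef_pos: [498.7, 247.8, 79.6]
tcp_rot: [3.141, -0.0, 1.671]
ft_force: [-2.2, -1.6, 10.1]
opening: 0.186
grip_force: 30.0
```

Call:
{"fn": "jog_arm", "kwargs": {"targets": [{"turn":[0,0,0],"slide":[0,0,0],"claw":22},{"turn":[0,0,0],"slide":[0,0,0],"claw":40},{"turn":[0,0,0],"slide":[0,0,0],"claw":60},{"turn":[0,0,0],"slide":[0,0,0],"claw":60},{"turn":[0,0,0],"slide":[0,0,0],"claw":60}]}}

```text
t: 13.95
eef_pos: [498.6, 247.8, 78.6]
tcp_rot: [3.142, 0.0, 1.671]
ft_force: [0.6, -0.0, 0.2]
opening: 0.574
grip_force: 0.0
```

Call:
{"fn": "jog_arm", "kwargs": {"targets": [{"turn":[0,0,0],"slide":[0,0,20],"claw":60},{"turn":[0,0,0],"slide":[0,0,45],"claw":60},{"turn":[0,0,0],"slide":[0,0,50],"claw":0},{"turn":[0,0,0],"slide":[0,0,50],"claw":0}]}}

```text
t: 14.45
eef_pos: [498.3, 247.6, 245.2]
tcp_rot: [-3.141, 0.0, 1.671]
ft_force: [-0.3, 0.2, 0.8]
opening: 0.445
grip_force: 0.0
```

Run:
```python
from h import *
np.set_printoptions(precision=2,suppress=True)
s=read_camera("scene");w=read_camera("wrist")
cv2.imwrite("pics/p6.png",np.hstack([cv2.resize(w["frame"],(400,250)),cv2.resize(s["frame"][140:340,160:420],(325,250))]))
st=state();print(st["joints"],st["eef_pos"],st["tcp_rot"],st["ft_force"],st["t"])
```

```text
[0.34 0.36 1.69 0.   1.09 0.24] [500.12 248.39 248.73] [ 3.13 -0.    1.67] [-0.53  0.58 -0.77] 14.55
```

View pics/p6.png

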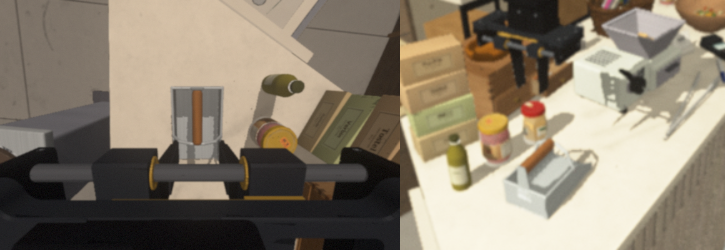

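The scoop stands flat and is let go, and the jars are undisturbed. Now I go over to the dial pad with the fingers closed.

Call:
{"fn": "jog_arm", "kwargs": {"targets": [{"turn":[0,0,-1],"slide":[-3,-60,0],"claw":0},{"turn":[0,0,-2],"slide":[-3,-60,0],"claw":0},{"turn":[0,0,-2],"slide":[-3,-60,0],"claw":0},{"turn":[0,0,-2],"slide":[-3,-60,0],"claw":0},{"turn":[0,0,-2],"slide":[-2,-55,0],"claw":0}]}}

```text
t: 15.18
eef_pos: [483.9, -49.2, 243.1]
tcp_rot: [-3.141, -0.0, 1.513]
ft_force: [1.1, -0.1, 0.5]
opening: -0.003
grip_force: 0.0
```

Call:
{"fn": "jog_arm", "kwargs": {"targets": [{"turn":[0,0,0],"slide":[0,-30,-10],"claw":0},{"turn":[0,0,0],"slide":[0,0,-40],"claw":0},{"turn":[0,0,0],"slide":[0,0,-30],"claw":0},{"turn":[0,0,0],"slide":[0,0,0],"claw":0}]}}

```text
t: 15.68
eef_pos: [483.4, -77.1, 161.8]
tcp_rot: [-3.137, -0.001, 1.514]
ft_force: [0.3, -1.0, 0.6]
opening: 0.003
grip_force: 0.0
```

Run:
```python
from h import *
np.set_printoptions(precision=2,suppress=True)
s=read_camera("scene");w=read_camera("wrist")
cv2.imwrite("pics/p7.png",np.hstack([cv2.resize(w["frame"][100:400,160:480],(400,375)),cv2.resize(s["frame"][130:250,290:410],(375,375))]))
st=state();print(st["joints"],st["eef_pos"],st["tcp_rot"],st["ft_force"],st["opening"])
print([proj(k,[[490.7,-70,139]]) for k in (w,s)])
```

```text
[-0.29  0.37  1.94  0.    0.83 -0.24] [484.76 -77.24 164.07] [-3.14 -0.    1.51] [-0.45  0.38  0.32] 0.002626688501039379
[array([[327.45, 219.37]]), array([[342.89, 197.22]])]
```

View pics/p7.png

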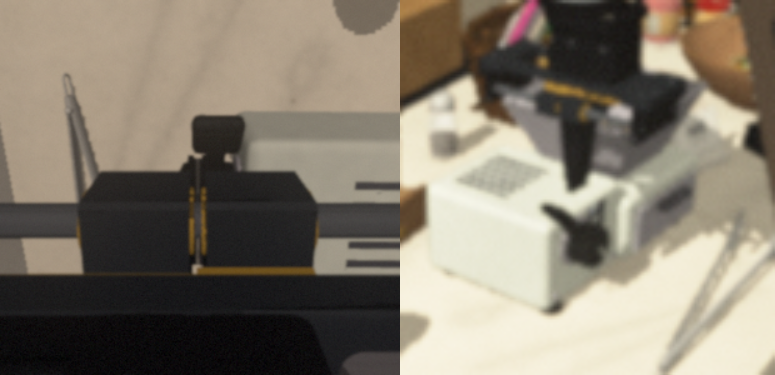

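The pad shows in the wrist crop at (218,134), so it is about 5 mm farther in x and 7 mm more to the left than computed. I'm correcting for that and approaching.

Call:
{"fn": "jog_arm", "kwargs": {"targets": [{"turn":[0,0,0],"slide":[6,7,0],"claw":0},{"turn":[0,0,0],"slide":[0,0,-10],"claw":0},{"turn":[0,0,0],"slide":[0,0,-5],"claw":0},{"turn":[0,0,0],"slide":[0,0,0],"claw":0}]}}

```text
t: 16.27
eef_pos: [490.4, -70.2, 148.3]
tcp_rot: [-3.141, -0.0, 1.514]
ft_force: [-0.6, -0.2, 0.6]
opening: 0.004
grip_force: 0.0
```

Call:
{"fn": "jog_arm", "kwargs": {"targets": [{"turn":[0,0,0],"slide":[0,0,-4],"claw":0},{"turn":[0,0,0],"slide":[0,0,-4],"claw":0},{"turn":[0,0,0],"slide":[0,1,-3],"claw":0},{"turn":[0,0,0],"slide":[0,2,-3],"claw":0}]}}

```text
t: 16.77
eef_pos: [490.8, -67.4, 134.8]
tcp_rot: [3.141, 0.0, 1.514]
ft_force: [0.0, -0.2, 3.4]
opening: 0.006
grip_force: 1.3
```

Call:
{"fn": "jog_arm", "kwargs": {"targets": [{"turn":[0,0,0],"slide":[0,3,-4],"claw":0},{"turn":[0,0,0],"slide":[0,3,-4],"claw":0},{"turn":[0,0,0],"slide":[0,3,-4],"claw":0},{"turn":[0,0,0],"slide":[0,3,-4],"claw":0},{"turn":[0,0,0],"slide":[0,2,-4],"claw":0}]}}

```text
t: 17.4
eef_pos: [491.0, -53.3, 114.6]
tcp_rot: [3.141, 0.0, 1.514]
ft_force: [2.4, -4.3, 6.5]
opening: 0.006
grip_force: 3.5
```

Call:
{"fn": "jog_arm", "kwargs": {"targets": [{"turn":[0,0,0],"slide":[0,3,-5],"claw":0},{"turn":[0,0,0],"slide":[0,3,-5],"claw":0},{"turn":[0,0,0],"slide":[0,3,-5],"claw":0},{"turn":[0,0,0],"slide":[0,3,-5],"claw":0},{"turn":[0,0,0],"slide":[0,2,-5],"claw":0}]}}

```text
t: 18.02
eef_pos: [490.5, -39.1, 89.3]
tcp_rot: [3.142, 0.0, 1.514]
ft_force: [1.1, -5.1, 5.3]
opening: 0.006
grip_force: 2.8
```

Call:
{"fn": "jog_arm", "kwargs": {"targets": [{"turn":[0,0,0],"slide":[0,2,-5],"claw":0},{"turn":[0,0,0],"slide":[0,2,-5],"claw":0},{"turn":[0,0,0],"slide":[0,2,-5],"claw":0},{"turn":[0,0,0],"slide":[0,2,-5],"claw":0},{"turn":[0,0,0],"slide":[0,1,-4],"claw":0}]}}

```text
t: 18.65
eef_pos: [490.7, -30.2, 65.5]
tcp_rot: [3.141, 0.0, 1.514]
ft_force: [-0.1, -3.4, 5.1]
opening: 0.006
grip_force: 2.5
```

Call:
{"fn": "jog_arm", "kwargs": {"targets": [{"turn":[0,0,0],"slide":[0,0,-3],"claw":0},{"turn":[0,0,0],"slide":[0,0,-2],"claw":0},{"turn":[0,0,0],"slide":[0,0,0],"claw":0},{"turn":[0,0,0],"slide":[0,0,0],"claw":0}]}}

```text
t: 19.15
eef_pos: [490.7, -30.1, 60.7]
tcp_rot: [3.141, -0.0, 1.514]
ft_force: [-0.1, -2.0, 6.6]
opening: 0.004
grip_force: 2.8
```

Run:
```python
from h import *
np.set_printoptions(precision=2,suppress=True)
s=read_camera("scene");t=read_camera("top");cv2.imwrite("pics/p8.png",np.hstack([cv2.resize(s["frame"][150:250,290:390],(400,400),interpolation=cv2.INTER_CUBIC),cv2.resize(t["frame"][150:250,320:420],(400,400),interpolation=cv2.INTER_CUBIC)]))
st=state();print(st["eef_pos"],st["ft_force"],st["moment"],st["t"])
```

```text
[490.69 -30.14  60.69] [ 0.74 -2.63  6.15] [-0.63 -0.18  0.01] 19.25
```

View pics/p8.png

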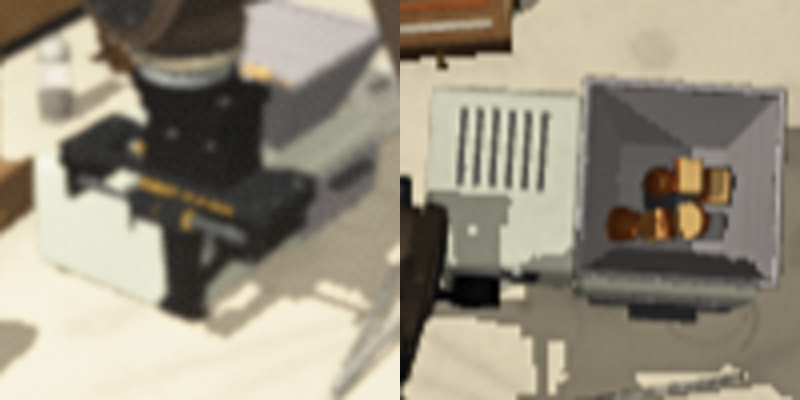

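The last picture shows all six pieces in the hopper. The lever itself is hidden behind the gripper, but the fingertip height works out to about 1.04 rad at 6 N.

```bash
python3 -c "
from cell import *
print(job_done())"
```

```text
the job is handed in; nothing more can be done
None
```

I handed the job in at about 19 s: all six bread ends are in the hopper, the scoop is back flat on the counter, and the fingers hold the dial at about 1.04 rad (third notch) with about 6 N; that angle is worked out from fingertip height because the gripper hid the lever, and the hand-in gave no verdict.

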